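Open the orange filter pot of the desoldering line

TASK

Open the filter pot with the orange cap so that its filter can be changed: unscrew the orange cap anticlockwise until it comes free, lift it off without letting it drop, and set it down flat, open side down, in the shallow steel-rimmed tray. Leave the blue-capped pot shut.

Things in the scene. Friction and masses are not known exactly. Their poses are not given: they have to be found in the camera images.
- orange_cap: The orange ribbed screw cap, 56 mm across, 38 mm tall, 60 g, white stripe on its closed top; grip it round the side, 15 to 40 N. Origin: centre of its open underside (60 mm above the table at the start), z up. Comes free after 2.8 to 3.6 rad anticlockwise seen from above, in one twist or in strokes (it stays where left; more is harmless), rising 16 mm per full turn. Until free it cannot be pulled off.
- orange_pot: The pot under the orange cap, fixed: clear bowl 66 mm across on a grey foot 84 mm across, orange band at the foot, brass hose stub at 35 mm height reaching 48 mm out along its x. Origin: centre of its foot on the table, z up. Shoulder 60 mm above the table, threaded neck up to 80 mm. The thread gives the cap 2 mm of play up and down and sideways. Once free the cap lifts straight up.
- tray: Shallow square parts tray with a dark rubber floor and a steel rim, 163 mm square outside and 157 mm inside, fixed to the table. Origin at the centre of its underside on the table, x and y along its sides. The floor is 3 mm above the table, the rim 7 mm.
- blue_cap: The blue cap, same size and thread as the orange one, on the other pot, which has a blue band and is otherwise alike: leave it shut. Origin at the centre of its underside, 60 mm above the table.
Things that resemble listed ones, but are neither listed nor needed, are in the scene too. There is more than one size of the tray; the one meant has the size given above.

How it is judged:
On the way:
1. the orange cap is unscrewed and held in the fingers clear above the neck of its pot (z of orange_cap in the frame of orange_pot above 0.085 m and contact force between the fingers and orange_cap above 0.5 N), for 0.1 s.
At the end, for the whole second after the job is handed in: The orange cap lies at rest on the tray's floor (underside less than 8 mm above the tray's base), open side down and within 10 degrees of level, its centre within 57 mm of the tray's centre along each of the tray's sides; the blue cap is still on its pot, within 12 mm of where it was (x of orange_cap in the frame of tray between -0.057 and 0.057 m and y of orange_cap in the frame of tray between -0.057 and 0.057 m and z of orange_cap in the frame of tray below 0.008 m and angle between orange_cap's own z axis and vertical below 0.17 rad and linear speed of orange_cap below 0.02 m/s and distance of blue_cap from where it was at the start of the episode below 0.012 m); the robot touches nothing.
It fails at once if the orange cap is dropped (falls free of the fingers faster than 0.8 m/s, a fall of about 30 mm) (linear speed of orange_cap above 0.8 m/s and contact force between the fingers and orange_cap below 0.1 N).
It fails at once if the blue cap is taken off or shifted by more than 12 mm (distance of blue_cap from where it was at the start of the episode above 0.012 m).
It also fails if it takes over 45 s, if anything falls off the work surface, if the arm or the gripper's body presses on something with over 40 N, if the wrist force passes 120 N, or if a joint passes its speed limit or range.

ROBOT

A 7-joint arm with a two-finger parallel gripper is mounted at the origin on the work surface. World frame = base frame: x ahead of the robot, y to its left, z up, the work surface at z = 0. Lengths are in m, angles in rad, forces in N, time in s.
With the tool pointing down it reaches from about 0.4 to 0.9 m from the base axis. Payload 5.6 kg.
Tool frame: the origin (TCP) lies between the finger pads; the fingertips stand 22 mm ahead of it and the grasp point (between the pads) lies 3 mm ahead of it; z points along the fingers, y is the line along which they close (so a half turn about z gives the same grasp; the last joint's range is limited). The gripper opens to 92 mm and grips with 3 to 60 N. Pads are 20 mm wide; open, the fingers measure 128 mm over their backs; the gripper's body (75 mm by 189 mm) begins 69 mm behind the grasp point.
Start: joints at [1.281, 0.468, -0.012, 1.603, 0.006, 1.071, -0.056], TCP at [0.159, -0.63, 0.199] pointing down, gripper open.
Joint ranges: [-2.53, 2.53], [-0.31, 2.02], [-1.57, 1.55], [0.28, 2.44], [-1.29, 4.43], [0.15, 1.84], [-2.92, 2.92]. Speed limits (rad/s): [2.57, 2.57, 3.14, 3.14, 3.14, 3.14, 3.14].

INTERFACE

Orientations are given as a unit quaternion [w, x, y, z].
In Python, from plant import robot, eyes gives the robot as it stands.
- The arm moves only by the shell command python3 -m creep 'ROWS' [OPENING] [FORCE]. ROWS is JSON, a list that holds one entry, the list of rows, each a list of 4 numbers: the shift along the tool's x, y, z in mm, then the turn about the tool's z in rad. In form: [[[tx, ty, tz, twist], ...]]. A call has 1 to 12 rows; each row shifts and turns the commanded pose from where the row before left it, along the tool's axes as they then stand; what a row does not reach is not made up. A row lasts 1/10 s, in which the tool goes at most 50 mm and 8.59 degrees, less where a joint would pass 70% of its speed; a pose out of reach is approached as far as the arm can. A call with a gripper value outside its range is refused whole. OPENING is the closure, from -1 (fully open) to 1 (shut), so that 0 is half open, set as the call begins (- or left out, the last holds). The fingers move at their own pace and stop on an object; FORCE is the grip in N (left out, the last holds). Time passes only in rows, so rows that do not move let the fingers close. It gives the time, the measured TCP pose, the force, the opening and the grip force at its end, in the units of the state.
- robot.get_state(): the state, without advancing time (a new reading comes with each control period).
- eyes.get_image(name): name is "side" or "top" or "wrist"; returns the picture (480x640x3 uint8, red, green, blue); there is no depth.
- eyes.calibration(name): a dict with "camera_matrix" (3x3 intrinsics, pixels), "position" and "rotation" of the camera in the world. Camera axes: x right, y down, z forward; pixel columns grow to the right and rows downward; lengths in m; the calibration is good to about 2 mm. A picture is of the moment at which its call begins: read the wrist's pose just before it. calibration takes no time and is no camera call; for the wrist camera it gives the pose at the moment of the call.
- robot.sign_off(): hands the job in; it is judged then, once.
The state is a dict: "clock": time; "joints": joint angles; "dq": joint speeds; "joint_torque": joint torques, N m; "eef_pos": TCP position; "ee_rot": TCP orientation; "ft_force": force on the tool from outside, world axes, zero at the start; "torque": the same for the moment, N m; "grip_width": finger opening in m; "gripper_force": force on a finger pad.
Only numpy, scipy, OpenCV 4.12 (cv2) and the standard library are available. Lean on these libraries where they do the work, as an engineer would, in place of code of your own. Each camera call takes 0.05 s, during which the arm holds its last target. There are 200 camera calls.

## Working session

There is one attempt and no reset: what is moved stays moved. The work goes in short steps, Python scripts to look and compute and a shell command to move; the robot and the scene stay as the last step left them, time stands still between calls to the robot, and variables do not carry over. Pictures are saved under pics/ and viewed, at most 10 in all, crops included, and the job is handed in when it is done.

```bash
mkdir -p pics; ls
python3 - <<'E'
from plant import robot, eyes
import cv2
for n in ("top","side"):
    im=eyes.get_image(n); cv2.imwrite(f"pics/{n}0.png",im[:,:,::-1])
    c=eyes.calibration(n); print(n,c)
s=robot.get_state();print(s)
E
```

```text
pics
top {'camera_matrix': array([[515.33178387,   0.        , 309.24675344],
       [  0.        , 515.33178387, 247.01004975],
       [  0.        ,   0.        ,   1.        ]]), 'position': array([0.24443618, 0.01332727, 1.08080661]), 'rotation': array([ 0.04771577, -0.69809241,  0.71207811, -0.05774909])}
side {'camera_matrix': array([[514.13450736,   0.        , 320.26938126],
       [  0.        , 514.13450736, 233.0566682 ],
       [  0.        ,   0.        ,   1.        ]]), 'position': array([0.18802303, 0.97093249, 0.77506599]), 'rotation': array([ 0.05700933, -0.08651158,  0.88168021, -0.46033215])}
{'clock': 0.1, 'joints': array([ 1.28098009,  0.46832475, -0.01158996,  1.6035323 ,  0.00600277,
        1.07143191, -0.05629433]), 'dq': array([ 0.00107288, -0.00038503, -0.00145405, -0.00405678, -0.00066594,
        0.00023651, -0.00092714]), 'joint_torque': array([ 1.97116911e-03, -5.21647203e+01, -1.29025560e-02, -2.44365245e+01,
       -5.69635991e-02,  1.40948774e-02,  8.14982036e-05]), 'eef_pos': array([ 0.15859126, -0.62977135,  0.19831219]), 'ee_rot': array([-8.14518574e-04,  9.92398777e-01,  1.23060866e-01, -1.64930487e-04]), 'ft_force': array([ 0.13830165, -0.57863429,  0.24555917]), 'torque': array([0.00344534, 0.02099144, 0.02441496]), 'gripper_force': 0.0, 'grip_width': 0.09204706900478288}
```

View pics/top0.png

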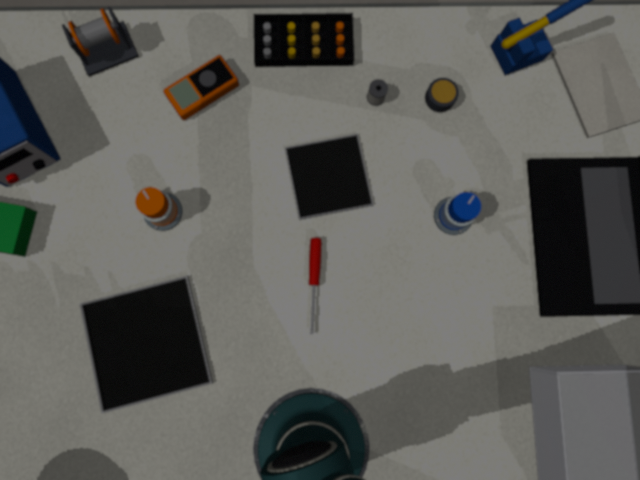

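View pics/side0.png

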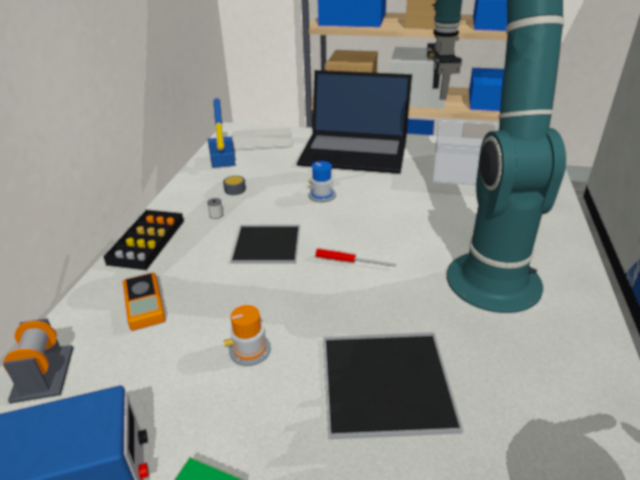

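The top view shows the orange cap at about (152,201) and the blue cap at (465,206). There are two trays, at (329,176) and (147,343), so I'll measure both and enlarge the candidates.

```bash
cat > h.py <<'E'
from plant import robot, eyes
import numpy as np, cv2
from scipy.spatial.transform import Rotation as R
def rot(q): return R.from_quat(np.asarray(q)[[1,2,3,0]])
def px(name,uv,z,c=None):
    c=c or eyes.calibration(name)
    d=rot(c["rotation"]).apply(np.linalg.inv(c["camera_matrix"])@[uv[0],uv[1],1]); p=np.asarray(c["position"])
    return p+d*(z-p[2])/d[2]
def totool(target):
    "shift in tool axes (mm) from TCP now to target"
    s=robot.get_state(); return rot(s["ee_rot"]).inv().apply(np.asarray(target)-s["eef_pos"])*1000
E
python3 - <<'E'
from h import *
for nm,cs in (("big",[(82,305),(189,278),(213,381),(103,409)]),("small",[(287,148),(358,135),(371,204),(300,217)])):
    P=np.array([px("top",c,.007) for c in cs]); print(nm,P.mean(0),np.linalg.norm(P-np.roll(P,1,0),axis=1), np.degrees(np.arctan2(*(P[0]-P[1])[[0,1]])))
print("cap top",px("top",(152,201),.098),"blue",px("top",(465,206),.098))
print("cap side",px("side",(245,315),.098))
s=robot.get_state(); print(rot(s["ee_rot"]).as_matrix().round(3))
im=cv2.imread("pics/top0.png")
a=cv2.resize(im[165:245,110:230],None,fx=5,fy=5,interpolation=2)
cv2.imwrite("pics/cap_top.png",a)
E
```

```text
big [0.2150274  0.33202752 0.007     ] [0.21432356 0.22502352 0.21608701 0.22490099] -13.222460278882938
small [ 0.56039194 -0.04947695  0.007     ] [0.15526023 0.1575402  0.15619326 0.15436637] -9.869744466533122
cap top [0.48848965 0.30209854 0.098     ] blue [ 0.46762222 -0.30911569  0.098     ]
cap side [0.48646623 0.30859659 0.098     ]
[[ 0.97   0.244 -0.001]
 [ 0.244 -0.97   0.002]
 [-0.    -0.002 -1.   ]]
```

View pics/cap_top.png

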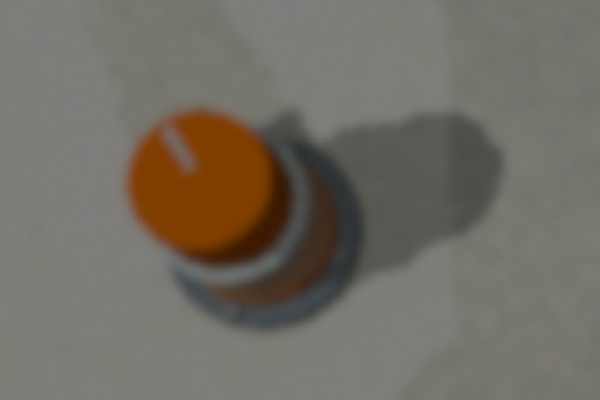

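The cap's top centre is at crop (200,180), which is full-image (150,201). That puts the cap at about (0.488, 0.306).

Two trays could be the one meant: px (147,343) measures about 220 mm and px (329,176) about 156 mm. The 163 mm tray is therefore the small one at (0.560, -0.049).

I'll go round through x≈0.55 without twisting, so that joint 7 is pre-wound.

```bash
python3 -m creep '[[[36,-20,0,0],[36,-20,0,0],[36,-20,0,0],[36,-20,0,0],[36,-20,0,0],[36,-20,0,0],[36,-20,0,0],[36,-20,0,0],[36,-20,0,0],[36,-20,0,0],[36,-20,0,0],[36,-20,0,0]]]' -1 25
python3 -c "
from h import *
s=robot.get_state();print(s['joints'].round(2),totool([.555,0,.2]).round(),totool([.488,.306,.2]).round())"
```

```text
clock: 1.3
eef_pos: [0.5198, -0.2907, 0.1989]
ee_rot: [-0.0, 0.992, 0.123, -0.0]
ft_force: [0.2, 0.6, 0.4]
grip_width: 0.0921
gripper_force: 0.0
[ 0.6   0.39 -0.19  1.73  0.09  1.03 -0.94] [ 105. -273.   -1.] [ 115. -586.   -1.]
```

```bash
python3 -m creep '[[[17,-45,0,0],[18,-45,0,0],[18,-46,0,0],[18,-46,0,0],[17,-46,0,0],[17,-45,0,0],[0,-45,0,0],[0,-45,0,0],[0,-45,0,0],[0,-45,0,0],[5,-45,0,0],[5,-44,0,0]]]' 
python3 -c "
from h import *
s=robot.get_state();print(s['joints'].round(2),totool([.488,.306,.2]).round())
im=eyes.get_image('wrist');cv2.imwrite('pics/w1.png',im[:,:,::-1]);c=eyes.calibration('wrist');print(c)
K=c['camera_matrix'];d=rot(c['rotation']).inv().apply(np.array([.488,.306,.098])-c['position']);print(K@d/d[2])
"
```

```text
clock: 2.5
eef_pos: [0.4974, 0.2631, 0.199]
ee_rot: [0.0, 0.992, 0.123, -0.0]
ft_force: [0.5, 0.1, -0.3]
grip_width: 0.0919
gripper_force: 0.0
[-0.2   0.36 -0.43  1.8   0.17  1.02 -2.02] [  1. -44.  -1.]
{'camera_matrix': array([[367.71849318,   0.        , 322.488146  ],
       [  0.        , 367.71849318, 241.29742763],
       [  0.        ,   0.        ,   1.        ]]), 'position': array([0.56912562, 0.29093158, 0.38514024]), 'rotation': array([ 0.10560915,  0.78449565, -0.60510057, -0.08524427])}
[281.09955943 234.6832433    1.        ]
```

View pics/w1.png

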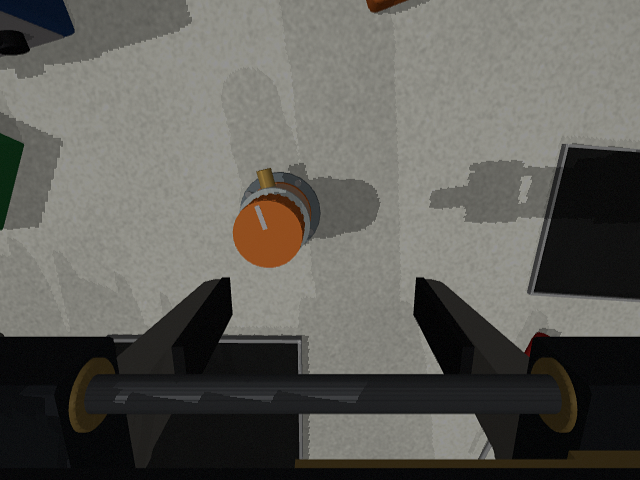

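The wrist view shows the cap's top disc spanning u 233–304 and v 200–268, so its centre is (268.5,234). I had predicted (281,235).

```bash
python3 -c "
from h import *
p=px('wrist',(268.5,234),.098);a=px('wrist',(233,234),.098);b=px('wrist',(304,234),.098)
print(p,np.linalg.norm(a-b),px('wrist',(268.5,234),.098),totool([p[0],p[1],.2]),px('top',(150,201),.098))"
```

```text
[0.48596415 0.31596706 0.098     ] 0.0573495317563552 [0.48596415 0.31596706 0.098     ] [  2.59571878 -44.51624387  -0.29529466] [0.48855832 0.30597737 0.098     ]
```

The arm was still settling during that picture, so I'll take another one at rest.

```bash
python3 -m creep '[[[1,-35,0,0],[0,0,0,0],[0,0,0,0],[0,0,0,0]]]' 
python3 -c "
from h import *
c=eyes.calibration('wrist');im=eyes.get_image('wrist')
h=cv2.cvtColor(im,cv2.COLOR_RGB2HSV);m=cv2.inRange(h,(5,150,140),(20,255,255));m[280:]=0
n,l,st,ce=cv2.connectedComponentsWithStats(m)
for i in range(1,n):
  if st[i,4]>300: print(st[i],ce[i])
cv2.imwrite('pics/w2.png',cv2.resize(im[130:290,200:440,::-1],None,fx=3,fy=3))
s=robot.get_state();print(s['eef_pos'],s['joints'].round(2))"
```

```text
clock: 2.95
eef_pos: [0.491, 0.2942, 0.1988]
ee_rot: [0.001, 0.992, 0.122, -0.0]
ft_force: [-0.0, -0.0, -0.3]
grip_width: 0.0919
gripper_force: 0.0
[ 272  203   69   66 3427] [306.56375839 236.23869273]
[0.49118721 0.29407145 0.19891242] [-0.25  0.38 -0.44  1.77  0.19  1.03 -2.08]
```

View pics/w2.png

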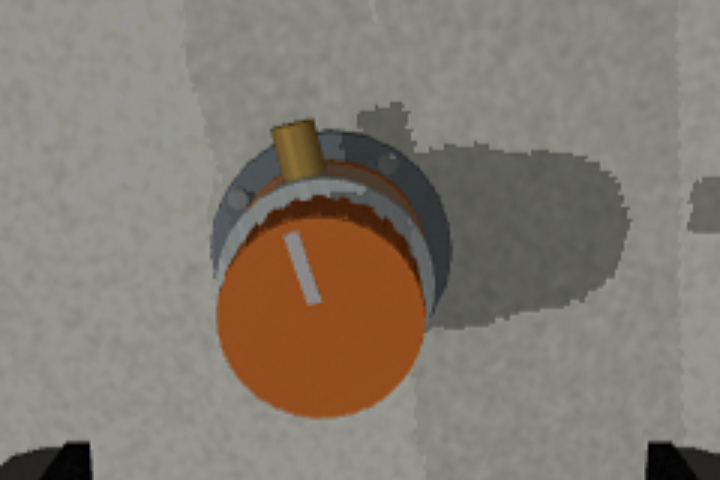

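At rest, the cap's disc is centred at crop (321,316), which is full-image (307,235.5). The brass stub points up and to the left, well below finger level.

```bash
python3 -c "
from h import *
p=px('wrist',(307,235.5),.098);print(p,totool([p[0],p[1],.089]))"
```

```text
[0.48951329 0.30673032 0.098     ] [  1.48601386 -12.7959882  109.89924669]
```

This agrees with the top view to within 1 mm. I'll centre over the cap, twist by +0.45 and descend.

```bash
python3 -m creep '[[[1.5,-13,0,0],[0,0,15,0.15],[0,0,20,0.15],[0,0,20,0.15],[0,0,20,0],[0,0,0,0],[0,0,0,0]]]' 
python3 -c "
from h import *
print(totool([.4893,.3065,.089]),robot.get_state()['joints'].round(2))"
```

```text
clock: 3.7
eef_pos: [0.489, 0.3091, 0.1244]
ee_rot: [-0.0, 0.995, -0.101, -0.0]
ft_force: [-0.7, 0.7, 0.4]
grip_width: 0.0918
gripper_force: 0.0
[ 0.84908815  2.50403491 35.39281227] [-0.36  0.46 -0.33  1.83  0.19  0.88 -2.56]
```

```bash
python3 -m creep '[[[1,2.5,10,0],[0,0,15,0],[0,0,10,0],[0,0,0,0],[0,0,0,0]]]' 
python3 -m creep '[[[0,0,0,0],[0,0,0,0],[0,0,0,0],[0,0,0,0],[0,0,0,0],[0,0,0,0],[0,0,0,0],[0,0,0,0]]]' 0.6 25
python3 -c "
from h import *
print(totool([.4893,.3065,.089]),robot.get_state()['joints'].round(2))"
```

```text
clock: 4.2
eef_pos: [0.4892, 0.3061, 0.0887]
ee_rot: [0.0, 0.995, -0.101, -0.0]
ft_force: [-0.2, 0.8, 0.1]
grip_width: 0.0918
gripper_force: 0.0
clock: 5.0
eef_pos: [0.4894, 0.3061, 0.0891]
ee_rot: [0.0, 0.995, -0.101, -0.0]
ft_force: [-0.2, 0.6, 0.5]
grip_width: 0.0301
gripper_force: 0.0
[-0.15869822 -0.37843623  0.1460238 ] [-0.37  0.51 -0.31  1.85  0.21  0.81 -2.57]
```

The fingers have closed past 56 mm with no force, so they missed the cap. I'll look before moving.

```bash
python3 -c "
from h import *
s=robot.get_state();print(s)
a=eyes.get_image('wrist');b=eyes.get_image('side')
c=eyes.calibration('side');d=rot(c['rotation']).inv().apply(s['eef_pos']-c['position']);u=(c['camera_matrix']@d/d[2]);print(u)
b=cv2.resize(b[230:390,160:320],(480,480));a=a[:480,160:480]
cv2.imwrite('pics/m1.png',np.hstack([a,b])[:,:,::-1])"
```

```text
{'clock': 5.0, 'joints': array([-0.37208733,  0.50892871, -0.31481033,  1.85432021,  0.20971227,
        0.81061441, -2.56882041]), 'dq': array([ 0.0002139 , -0.00017822, -0.00110782, -0.00114772, -0.00033474,
       -0.00036143, -0.0006612 ]), 'joint_torque': array([ 1.28102416e-03, -4.84436274e+01, -3.84333327e+00, -1.97768193e+01,
        4.94879892e-02, -5.26544766e-02, -1.92999323e-04]), 'eef_pos': array([0.48937905, 0.30609732, 0.08914603]), 'ee_rot': array([ 1.69403313e-05,  9.94840542e-01, -1.01450950e-01, -1.70883818e-05]), 'ft_force': array([-0.18228155,  0.62713116,  0.49315472]), 'torque': array([0.02257972, 0.04422464, 0.02790295]), 'gripper_force': 0.0, 'grip_width': 0.030105165744908662}
[244.45110643 317.29864707   1.        ]
```

View pics/m1.png

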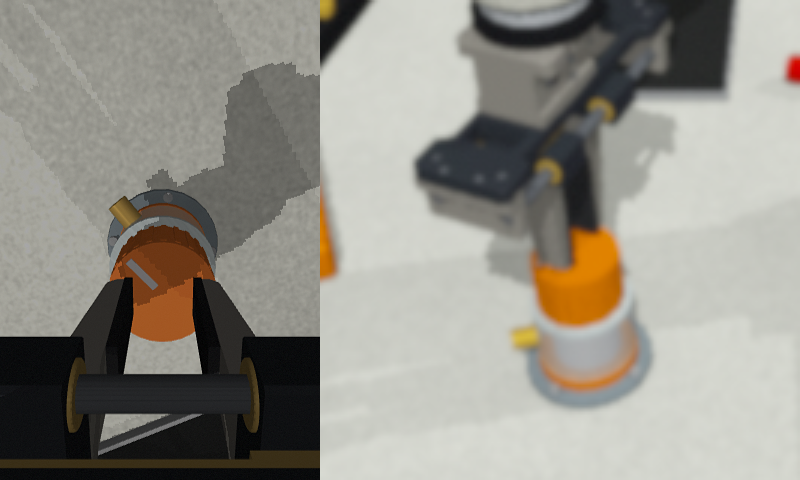

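The cap is seen between and beyond the fingertips, which appear to be above its top rather than 31 mm below it. I'll compare the tip pixels in both views with what the stated tool geometry predicts. The near tip is at side px (238,318), and the wrist tips are at u 292 and 353, v 280.

```bash
python3 -c "
from h import *
s=robot.get_state();T=rot(s['ee_rot'])
for z in (22,10,0,-10,-15):
  for sg in (-15,15):
   for n in('side','wrist'):
    c=eyes.calibration(n);w=s['eef_pos']+T.apply(np.array([0,sg,z])/1000)
    d=rot(c['rotation']).inv().apply(w-c['position']);print(z,sg,n,(c['camera_matrix']@d/d[2])[:2].round(),end=' ; ')
  print()
"
```

```text
22 -15 side [242. 331.] ; 22 -15 wrist [299. 271.] ; 22 15 side [250. 321.] ; 22 15 wrist [349. 271.] ; 
10 -15 side [241. 326.] ; 10 -15 wrist [297. 278.] ; 10 15 side [249. 316.] ; 10 15 wrist [350. 278.] ; 
0 -15 side [240. 323.] ; 0 -15 wrist [296. 285.] ; 0 15 side [248. 312.] ; 0 15 wrist [351. 285.] ; 
-10 -15 side [240. 319.] ; -10 -15 wrist [295. 293.] ; -10 15 side [248. 308.] ; -10 15 wrist [353. 292.] ; 
-15 -15 side [240. 317.] ; -15 -15 wrist [294. 297.] ; -15 15 side [248. 306.] ; -15 15 wrist [354. 297.] ;
```

The side view puts the tips about 10 mm behind the TCP, at z≈0.099 and just above the cap. The fingers therefore end about 31 mm short of the stated geometry. I'll raise, open, and descend about 32 mm further than planned.

```bash
python3 -m creep '[[[0,0,-6,0],[0,0,0,0],[0,0,0,0],[0,0,0,0],[0,0,0,0],[0,0,0,0],[0,0,0,0],[0,0,0,0],[0,0,0,0]]]' -1 25
python3 -m creep '[[[0,0,12,0],[0,0,12,0],[0,0,12,0],[0,0,0,0],[0,0,0,0]]]'
python3 -m creep '[[[0,0,0,0],[0,0,0,0],[0,0,0,0],[0,0,0,0],[0,0,0,0],[0,0,0,0]]]' 1 25
python3 -c "
from h import *
print(robot.get_state()['joints'].round(2))"
```

```text
clock: 6.0
eef_pos: [0.4893, 0.3061, 0.0951]
ee_rot: [0.0, 0.995, -0.101, -0.0]
ft_force: [0.4, -0.2, 0.1]
grip_width: 0.0909
gripper_force: 0.0
clock: 6.5
eef_pos: [0.489, 0.306, 0.0584]
ee_rot: [0.0, 0.995, -0.101, -0.001]
ft_force: [0.5, -0.2, -0.2]
grip_width: 0.092
gripper_force: 0.0
clock: 7.1
eef_pos: [0.4895, 0.3061, 0.0594]
ee_rot: [-0.0, 0.995, -0.102, 0.0]
ft_force: [-1.3, 0.0, 1.6]
grip_width: 0.0556
gripper_force: 25.0
[-0.38  0.55 -0.3   1.87  0.23  0.75 -2.58]
```

The cap is gripped at 55.6 mm with 25 N. Now I'll unscrew it, which is a negative twist about the downward tool z, rising with the thread.

```bash
python3 -m creep '[[[0,0,-0.4,-0.15],[0,0,-0.4,-0.15],[0,0,-0.4,-0.15],[0,0,-0.4,-0.15],[0,0,-0.4,-0.15],[0,0,-0.4,-0.15],[0,0,-0.4,-0.15],[0,0,-0.4,-0.15]]]'
python3 -c "
from h import *
s=robot.get_state();print(s['joints'].round(2),s['torque'])
im=eyes.get_image('wrist');cv2.imwrite('pics/w3.png',im[150:400,200:450,::-1])"
```

```text
clock: 7.9
eef_pos: [0.4896, 0.3066, 0.0625]
ee_rot: [-0.0, 0.877, 0.481, 0.001]
ft_force: [0.4, 1.6, -1.0]
grip_width: 0.0552
gripper_force: 25.0
[-0.17  0.61 -0.59  1.85  0.45  0.82 -1.56] [ 0.32762415 -0.1642336   0.04611644]
```

View pics/w3.png

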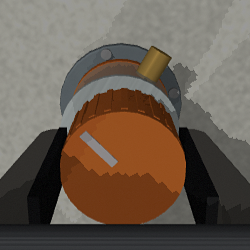

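The stripe stays fixed relative to the fingers while the stub swings round, so the cap is turning with the gripper. I'll carry on to about 4 rad in total.

```bash
python3 -m creep '[[[0,0,-0.4,-0.15],[0,0,-0.4,-0.15],[0,0,-0.4,-0.15],[0,0,-0.4,-0.15],[0,0,-0.4,-0.15],[0,0,-0.4,-0.15],[0,0,-0.4,-0.15],[0,0,-0.4,-0.15],[0,0,-0.4,-0.15],[0,0,-0.4,-0.15]]]'
python3 -c "
from h import *
s=robot.get_state();print(s['joints'].round(2),s['torque'],totool([.4892,.3062,.065]))"
```

```text
clock: 8.95
eef_pos: [0.4884, 0.3068, 0.0662]
ee_rot: [-0.001, 0.315, 0.949, 0.0]
ft_force: [-1.7, 2.0, 0.1]
grip_width: 0.0555
gripper_force: 25.0
[ 0.06  0.74 -0.93  1.84  0.73  0.95 -0.28] [0.468446   0.32503986 0.00169608] [-1.04905593 -0.02583609  1.15192162]
```

```bash
python3 -m creep '[[[0,0,-0.4,-0.15],[0,0,-0.4,-0.15],[0,0,-0.4,-0.15],[0,0,-0.4,-0.15],[0,0,-0.4,-0.15],[0,0,-0.4,-0.15],[0,0,0,-0.15],[0,0,0,-0.15],[0,0,0,-0.15],[0,0,0,-0.15],[0,0,0,0]]]'
python3 -m creep '[[[0,0,-2,0],[0,0,-2,0],[0,0,-2,0],[0,0,0,0]]]'
python3 -c "
from h import *
s=robot.get_state();print(s['joints'].round(2),s['torque'])"
```

```text
clock: 10.05
eef_pos: [0.489, 0.3065, 0.0693]
ee_rot: [-0.0, -0.415, 0.91, 0.0]
ft_force: [-0.5, -0.8, 6.9]
grip_width: 0.0557
gripper_force: 25.0
clock: 10.45
eef_pos: [0.489, 0.3058, 0.0747]
ee_rot: [-0.0, -0.414, 0.91, -0.0]
ft_force: [-1.9, -1.3, -0.9]
grip_width: 0.0553
gripper_force: 25.0
[ 0.2   0.92 -1.22  1.83  0.97  1.14  1.06] [-0.03736298  0.39467527  0.02284545]
```

There's no pull, so the cap is free. Lifting it.

```bash
python3 -m creep '[[[0,0,-4,0],[0,0,-6,0],[0,0,-10,0],[0,0,-10,0],[0,0,-10,0],[0,0,-10,0],[0,0,-10,0],[0,0,-10,0],[0,0,0,0],[0,0,0,0]]]'
python3 -c "
from h import *
s=robot.get_state();print(s['joints'].round(2),totool([.56,.13,.145]),totool([.560,-.049,.145]))
im=eyes.get_image('side');cv2.imwrite('pics/s3.png',im[200:400,150:450,::-1])"
```

```text
clock: 11.45
eef_pos: [0.4894, 0.306, 0.1448]
ee_rot: [0.0, -0.415, 0.91, -0.0]
ft_force: [0.4, -0.4, -0.4]
grip_width: 0.055
gripper_force: 25.0
[ 0.25  0.85 -1.3   1.78  0.88  1.23  1.11] [ 8.64751352e+01 -1.68709397e+02 -1.40106774e-01] [ 2.21540010e+02 -2.86176323e+02 -1.07836494e-01]
```

View pics/s3.png

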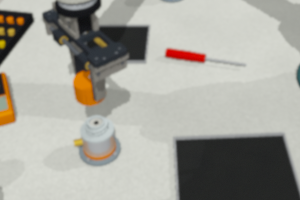

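The cap is in the fingers, clear of the open neck. Now I'll carry it to the tray.

```bash
python3 -m creep '[[[7,-9,0,0],[14,-18,0,0],[20,-26,0,0],[22,-28,0,0],[22,-28,0,0],[22,-28,0,0],[22,-28,0,0],[22,-28,0,0],[22,-28,0,0],[20,-26,0,0],[14,-18,0,0],[8,-10,0,0]]]'
python3 -m creep '[[[0,0,0,0],[0,0,0,0],[0,0,0,0]]]'
python3 -c "
from h import *
s=robot.get_state();print(s['joints'].round(2),totool([.560,-.049,.145]))"
```

```text
clock: 12.7
eef_pos: [0.5557, -0.0399, 0.1439]
ee_rot: [-0.001, -0.413, 0.911, 0.0]
ft_force: [-0.1, 0.3, -0.9]
grip_width: 0.0548
gripper_force: 25.0
clock: 13.0
eef_pos: [0.5555, -0.0349, 0.1449]
ee_rot: [0.0, -0.416, 0.909, 0.0]
ft_force: [0.2, 0.7, -0.5]
grip_width: 0.0554
gripper_force: 25.0
[ 0.92  0.89 -1.39  1.83  0.93  1.27  1.68] [  7.66228728 -12.62556332  -0.05644175]
```

At the grasp, TCP z was about equal to the underside z, so floor contact should come at TCP z≈0.003.

```bash
python3 -m creep '[[[8,-13,10,0],[0,0,20,0],[0,0,20,0],[0,0,20,0],[0,0,20,0],[0,0,20,0],[0,0,12,0],[0,0,8,0],[0,0,4,0],[0,0,0,0],[0,0,0,0]]]'
python3 -m creep '[[[0,0,1,0],[0,0,1,0],[0,0,1,0],[0,0,1,0],[0,0,1,0],[0,0,0,0],[0,0,0,0]]]'
```

```text
clock: 14.1
eef_pos: [0.5609, -0.0511, 0.0114]
ee_rot: [0.001, -0.415, 0.91, -0.0]
ft_force: [1.2, 0.4, -1.3]
grip_width: 0.0553
gripper_force: 25.0
clock: 14.8
eef_pos: [0.5604, -0.0511, 0.0057]
ee_rot: [-0.0, -0.415, 0.91, 0.0]
ft_force: [-0.4, -0.0, -0.2]
grip_width: 0.0553
gripper_force: 25.0
```

```bash
python3 -m creep '[[[0,0,1,0],[0,0,1,0],[0,0,0,0],[0,0,0,0]]]'
python3 -m creep '[[[0,0,1,0],[0,0,0,0],[0,0,0,0]]]'
```

```text
clock: 15.2
eef_pos: [0.5604, -0.0511, 0.0037]
ee_rot: [-0.0, -0.415, 0.91, 0.0]
ft_force: [0.2, 0.0, 0.0]
grip_width: 0.0555
gripper_force: 25.0
clock: 15.5
eef_pos: [0.5604, -0.0512, 0.0027]
ee_rot: [-0.0, -0.415, 0.91, -0.0]
ft_force: [0.3, 1.2, -1.2]
grip_width: 0.0556
gripper_force: 25.0
```

```bash
python3 -m creep '[[[0,0,1,0],[0,0,0,0],[0,0,0,0]]]'
python3 -m creep '[[[0,0,1,0],[0,0,0,0],[0,0,0,0]]]'
```

```text
clock: 15.8
eef_pos: [0.5605, -0.0512, 0.0024]
ee_rot: [-0.0, -0.415, 0.91, -0.0]
ft_force: [-2.3, -0.0, 4.8]
grip_width: 0.0556
gripper_force: 25.0
clock: 16.1
eef_pos: [0.5605, -0.0512, 0.0023]
ee_rot: [-0.0, -0.415, 0.91, -0.001]
ft_force: [-4.1, -0.8, 12.8]
grip_width: 0.0554
gripper_force: 25.0
```

The force shows floor contact at TCP z≈0.0024, as expected. I'll relieve the pressure, open, retreat and look.

```bash
python3 -m creep '[[[0,0,-1.5,0],[0,0,0,0],[0,0,0,0],[0,0,0,0],[0,0,0,0],[0,0,0,0],[0,0,0,0]]]' -1
python3 -m creep '[[[0,0,-10,0],[0,0,-20,0],[0,0,-30,0],[0,0,-40,0],[0,0,-40,0],[0,0,0,0],[0,0,0,0],[0,0,0,0]]]'
python3 -c "
from h import *
im=eyes.get_image('wrist');cv2.imwrite('pics/f.png',im[:,:,::-1])
a=eyes.get_image('side');cv2.imwrite('pics/f.png',np.hstack([cv2.resize(im[:,:],(400,300)),cv2.resize(a[120:300,200:440],(400,300))])[:,:,::-1])"
```

```text
clock: 16.8
eef_pos: [0.5604, -0.0511, 0.0022]
ee_rot: [-0.0, -0.415, 0.91, 0.0]
ft_force: [0.4, 0.6, -0.1]
grip_width: 0.0923
gripper_force: 0.0
clock: 17.6
eef_pos: [0.5597, -0.0515, 0.1414]
ee_rot: [-0.001, -0.415, 0.91, 0.0]
ft_force: [-0.5, 0.4, -0.1]
grip_width: 0.0918
gripper_force: 0.0
```

View pics/f.png

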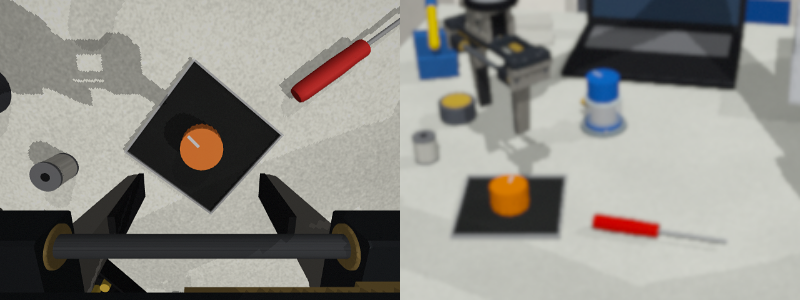

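The cap stands flat with its stripe up, at (201,149) in the left panel. That is near the middle of the tray, whose corners are (193,60), (280,135), (211,210) and (127,150). The blue cap is still on its pot, and the gripper is clear.

```bash
python3 -c "
from plant import robot
print(robot.sign_off())"
```

```text
the job is handed in; nothing more can be done
None
```

The orange cap was unscrewed about 4 rad, lifted off and set flat, open side down, near the centre of the 163 mm tray; the blue cap was not touched, and the job was handed in at about 18 s, with no verdict returned.

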